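# Push-test two tint dispensers and reject the one that binds

## Robot

A 6-joint arm with a two-finger parallel gripper is mounted at the origin on the work surface. World frame = base frame: x ahead of the robot, y to its left, z up, the work surface at z = 0. Lengths are in m, angles in degrees, forces in N, time in s.
With the tool pointing down it reaches from about 0.3 to 0.75 m from the base axis. Payload 8.5 kg.
Tool frame: the origin (TCP) lies on the centre line of the jaws, within the pads' length; the fingertips stand 14 mm ahead of it and the grasp point (between the pads) lies 5 mm behind it; z points along the fingers, y is the direction in which the jaws open and shut (so a half turn about z gives the same grasp; the last joint's range is limited). The gripper opens to 85 mm and grips with 20 to 120 N. Pads are 22 mm wide; open, the fingers measure 114 mm over their backs; the gripper's body (76 mm by 85 mm) begins 54 mm behind the grasp point. The pads swing forward as they close: fully open they stand 13 mm farther back than shut.
Start: joints at [-81.95, 21.807, 74.336, -0, 83.858, -12.336], TCP at [0.192, -0.516, 0.245] pointing down, gripper open.
Joint ranges: [-178.18, 178.18], [-50.72, 133.34], [12.68, 142.11], [-81.47, 261.47], [9.98, 163.14], [-165.26, 165.26]. Speed limits (degrees/s): [136.94, 136.94, 180, 180, 180, 180].

## Interface

Orientations are given as a 3x3 rotation matrix whose columns are the frame's x, y, z axes.
In Python, from rig import env, optics, order, finder gives the robot as it stands.
- The arm moves only by the tool play_rows, never from a script. Its argument "commands" is a list of rows, each an object of numbers: "grip": the closure, from -1 (fully open) to 1 (shut); "x", "y", "z": the shift along the tool's x, y, z in m; "rx", "ry", "rz": the turn, a rotation vector about the tool's x, y, z in rad. A call has 1 to 12 rows; each row shifts and turns the commanded pose from where the row before left it, along the tool's axes as they then stand; what a row does not reach is not made up. A row lasts 1/8 s, in which the tool goes at most 62.5 mm and 10.7 degrees, less where a joint would pass 70% of its speed; a pose out of reach is approached as far as the arm can. A call is refused whole if a number of a shift passes 0.0625 or a number of a turn 0.188, either way. A call with a gripper value outside its range is refused whole. The fingers move at their own pace and stop on an object; "squeeze" is the grip in N (left out, the last holds). Time passes only in rows, so rows that do not move let the fingers close. It gives the time, the measured TCP pose, the force and the opening at its end, in the units of the state.
- env.observe(): the state, without advancing time (a new reading comes with each control period).
- optics.get_image(name): name is "scene" or "top" or "wrist"; returns a dict with "color" (420x560x3 uint8, blue, green, red), "range_z" (420x560 float32, m along the optical axis (not along the pixel's ray), 0 where there is no reading), "fov_y" (degrees; the focal length in pixels is half the picture's height over the tangent of half this angle, whatever the lens; pixels are square), "cx", "cy" (the principal point, pixels), "dist_coeffs" ([k1, k2, p1, p2, k3] as OpenCV has them; the pictures are not rectified), "cam_to_world" (4x4, takes a point from camera to world coordinates). Camera axes: x right, y down, z forward; pixel columns grow to the right and rows downward; lengths in m; the calibration is good to about 2 mm. A picture is of the moment at which its call begins.
- order.close_job(): hands the job in, once; it reports no verdict.
Trained networks look in the newest picture that a camera, given by its name, has taken for a name from the list of things; names that differ only in an ending like _2 or _b are one class to them, and where a whole thing is asked for, a point or a joint stands for the part that bears it (a point fixed in the world has none). Each returns a list of dicts, best first, with "conf" (0 to 1); they miss things now and then, are a little off and sometimes report something else, mostly with a low value. They report only what shows in the picture. A call takes as long as a camera call.
- finder.boxes_of(camera, thing): "point" ([x, y, z] in m, in world coordinates, good to about 4 mm: the middle of the surface that is visible of it).
The state is a dict: "time_s": time; "q": joint angles; "qvel": joint speeds; "joint_efforts": joint torques, N m; "position": TCP position; "tool_rot": TCP orientation; "ft_force": force on the tool from outside, world axes, zero at the start; "wrist_torque": the same for the moment, N m; "grip_width": finger opening in m.
Only numpy, scipy, OpenCV 4.12 (cv2) and the standard library are available. Lean on these libraries where they do the work, as an engineer would, in place of code of your own. Each camera call takes 0.05 s, during which the arm holds its last target.

## Task

Two washed tint dispensers stand in the drying rack and one of them binds inside; you cannot see which. Try both by pressing each plunger straight down: leave the one that runs smoothly in the rack with its plunger fully home, and as soon as the other stiffens stop pressing, never forcing it past 20 N, and stand that dispenser upright in the red reject tray with its plunger left as it is. Leave the jar, the tin and the brush where they are.

Things in the scene. Friction and masses are not known exactly. Their poses are not given: they have to be found in the camera images.
- rack: Fixed plywood drying rack, 100 x 240 x 45 mm (x, y, height), standing on the bench. Origin: centre of its underside; its long side is y. Two round wells, 43 mm across and 37 mm deep, lie 60 mm either side of its centre along y; their floors are 8 mm above the bench. Turned up to 0.25 rad.
- well_0 (a point): Centre of the floor of the rack's well on its -y side.
- well_1 (a point): Centre of the floor of the rack's well on its +y side.
- tray: Fixed red open reject tray, 170 x 150 x 45 mm outside (x, y, height), walls and floor 5 mm thick. Origin: centre of its underside.
- dispenser_a: One of two identical empty hand dispensers: upright opaque white barrel, 40 mm outside diameter, 100 mm tall, blue band, grey top, about 0.3 kg; a plunger with a black thumb pad stands out of its top. Origin: centre of the barrel's underside, z up along the barrel. Stands loose in a well of the rack, 63 mm of the barrel showing above the rack.
- dispenser_b: One of two identical empty hand dispensers: upright opaque white barrel, 40 mm outside diameter, 100 mm tall, blue band, grey top, about 0.3 kg; a plunger with a black thumb pad stands out of its top. Origin: centre of the barrel's underside, z up along the barrel. Stands loose in a well of the rack, 63 mm of the barrel showing above the rack.
- plunger_a (a joint): Plunger travel of dispenser_a in m: 0 = out, 0.030 = fully home; starts 0 to 5 mm in. A healthy one takes an even 3 to 4 N up to 28 mm, then meets a sprung end (2.5 N per mm more) and stays home when left. A faulty one starts the same but binds at 12 to 15 mm: from there resistance climbs about 2.5 N per mm, and it springs back a little when let go. Over 20 N on the pad does damage.
- plunger_b (a joint): Plunger travel of dispenser_b in m: 0 = out, 0.030 = fully home; starts 0 to 5 mm in. A healthy one takes an even 3 to 4 N up to 28 mm, then meets a sprung end (2.5 N per mm more) and stays home when left. A faulty one starts the same but binds at 12 to 15 mm: from there resistance climbs about 2.5 N per mm, and it springs back a little when let go. Over 20 N on the pad does damage.
- thumb_a (a point): Centre of the top of dispenser_a's round black thumb pad (32 mm across, 7 mm thick), which moves down with the plunger: 141 mm above the barrel's underside with the plunger fully out, 111 mm (11 mm above the barrel's top) when fully home.
- thumb_b (a point): Centre of the top of dispenser_b's round black thumb pad (32 mm across, 7 mm thick), which moves down with the plunger: 141 mm above the barrel's underside with the plunger fully out, 111 mm (11 mm above the barrel's top) when fully home.
- jar: Green glass paint jar with white lid, 56 mm across, 62 mm tall; origin under its centre. A bystander: leave it where it is.
- tin: Small brass paint tin with a yellow label, 60 mm across, 58 mm tall; origin under its centre. A bystander: leave it where it is.
- brush: Paint brush, about 190 mm long, lying beyond the rack and tray; origin near its middle, underneath. A bystander: leave it where it is.

How it is judged (in metres and radians):
At the end, for the whole second after the job is handed in: One dispenser stands in a well of the rack (on its floor, upright within 0.15 rad) with its plunger at least 27.5 mm in; the other stands upright (within 0.15 rad) and at rest on the floor of the red tray, its plunger tried (more than 10 mm in) but not forced (less than 26.5 mm in) (((value of joint plunger_a above 0.0275 m and (horizontal distance between dispenser_a and well_0 below 0.006 m or horizontal distance between dispenser_a and well_1 below 0.006 m) and z of dispenser_a in the frame of rack below 0.014 m and angle between each of dispenser_a, dispenser_b's own z axis and vertical below 0.15 rad and value of joint plunger_b between 0.01 and 0.0265 m and x of dispenser_b in the frame of tray between -0.065 and 0.065 m and y of dispenser_b in the frame of tray between -0.055 and 0.055 m and z of dispenser_b in the frame of tray below 0.012 m and linear speed of each of dispenser_b, dispenser_a below 0.03 m/s) or (value of joint plunger_b above 0.0275 m and (horizontal distance between dispenser_b and well_0 below 0.006 m or horizontal distance between dispenser_b and well_1 below 0.006 m) and z of dispenser_b in the frame of rack below 0.014 m and angle between each of dispenser_b, dispenser_a's own z axis and vertical below 0.15 rad and value of joint plunger_a between 0.01 and 0.0265 m and x of dispenser_a in the frame of tray between -0.065 and 0.065 m and y of dispenser_a in the frame of tray between -0.055 and 0.055 m and z of dispenser_a in the frame of tray below 0.012 m and linear speed of each of dispenser_a, dispenser_b below 0.03 m/s))); the robot touches nothing.
It fails at once if more than 20 N on the thumb pad or plunger of dispenser_a (contact force between plunger_a and the fingers above 20 N or contact force between plunger_a and the arm above 20 N).
It fails at once if more than 20 N on the thumb pad or plunger of dispenser_b (contact force between plunger_b and the fingers above 20 N or contact force between plunger_b and the arm above 20 N).
It fails at once if the jar moved by more than 20 mm (distance of jar from where it was at the start of the episode above 0.02 m).
It fails at once if the tin moved by more than 20 mm (distance of tin from where it was at the start of the episode above 0.02 m).
It fails at once if the brush moved by more than 20 mm (distance of brush from where it was at the start of the episode above 0.02 m).
It also fails if it takes over 66 s, if anything falls off the work surface, if the arm or the gripper's body presses on something with over 40 N, if the wrist force passes 120 N, or if a joint passes its speed limit or range.

## Working session

There is one attempt and no reset: what is moved stays moved. The work goes in short steps, Python scripts to look and compute and a tool call to move; the robot and the scene stay as the last step left them, time stands still between calls to the robot, and variables do not carry over. Pictures are saved under pics/ and viewed, and the job is handed in when it is done.

Besides the shell and the picture viewer there is one more tool, called after ">>>" as a command line: name --argument value ..., lists and objects as JSON in quotes. play_rows: Moves the arm, as the interface text tells. Its arguments: {"type":"object","properties":{"commands":{"type":"array"},"squeeze":{"type":"number"}},"required":["commands"]}

```bash
ls; mkdir -p pics; python3 - <<'E'
from rig import env, optics, order, finder
import cv2, numpy as np
s=env.observe(); print(s)
for n in ("scene","top"):
    im=optics.get_image(n); cv2.imwrite(f"pics/{n}0.png",im["color"])
    print(n,im["fov_y"],im["cx"],im["cy"],im["dist_coeffs"],np.round(im["cam_to_world"],3).tolist())
    for t in ["rack","tray","dispenser_a","thumb_a","jar","tin","brush"]:
        for d in finder.boxes_of(n,t)[:3]: print(t,np.round(d["point"],3),round(d["conf"],2),{k:v for k,v in d.items() if k not in("point","conf")})
E
```

```text
pics
{'time_s': 0.0, 'q': array([-8.19503097e+01,  2.18409889e+01,  7.43862495e+01,  1.80956304e-04,
        8.38590788e+01, -1.23364731e+01]), 'qvel': array([ 0.0218527 ,  0.04950948, -0.03484002, -0.06668959,  0.04196877,
        0.06484017]), 'joint_efforts': array([-1.78171333e-03, -4.48466349e+01, -2.31279945e+01, -2.21172613e-04,
        4.87877405e-03,  1.91704679e-06]), 'position': array([ 0.19154141, -0.51526403,  0.24470298]), 'tool_rot': array([[ 9.37366292e-01,  3.48345218e-01, -2.07851285e-04],
       [ 3.48345129e-01, -9.37365161e-01,  1.49211382e-03],
       [ 3.24938161e-04, -1.47106118e-03, -9.99998865e-01]]), 'ft_force': array([-0.62661765, -0.3274894 , -0.56347025]), 'wrist_torque': array([ 0.00252349,  0.02740286, -0.03505531]), 'grip_width': 0.08533950431510348}
scene 54.973709357915425 279.5265768763268 211.2114366708937 [-0.02593329  0.          0.          0.          0.        ] [[0.811, 0.37, -0.452, 0.956], [0.584, -0.528, 0.616, -0.499], [-0.011, -0.764, -0.645, 0.624], [0.0, 0.0, 0.0, 1.0]]
rack [ 0.521 -0.215  0.044] 0.65 {}
rack [0.684 0.022 0.014] 0.47
[... 256 characters left out ...]
018] 0.65 {}
top 56.10709012495323 273.5061367771363 202.46583004561262 [-0.09510501  0.          0.          0.          0.        ] [[0.026, -0.997, 0.074, 0.515], [-1.0, -0.026, -0.002, 0.007], [0.003, -0.074, -0.997, 0.887], [0.0, 0.0, 0.0, 1.0]]
rack [ 0.484 -0.188  0.044] 0.87 {}
tray [0.517 0.159 0.006] 0.59 {}
tray [ 0.672 -0.194  0.065] 0.42 {}
dispenser_a [ 0.484 -0.246  0.107] 0.91 {}
dispenser_a [ 0.495 -0.123  0.143] 0.66 {}
dispenser_a [ 0.482 -0.257  0.145] 0.46 {}
thumb_a [ 0.489 -0.135  0.15 ] 0.66 {}
thumb_a [ 0.484 -0.256  0.146] 0.59 {}
jar [ 0.671 -0.194  0.063] 0.61 {}
tin [0.683 0.174 0.058] 0.67 {}
brush [0.676 0.037 0.019] 0.92 {}
brush [ 0.484 -0.132  0.148] 0.73 {}
```

View pics/scene0.png

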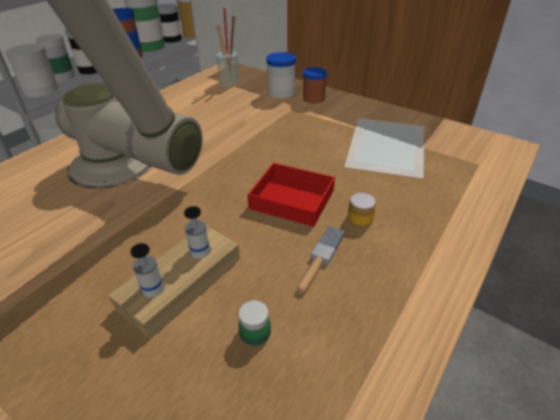

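View pics/top0.png

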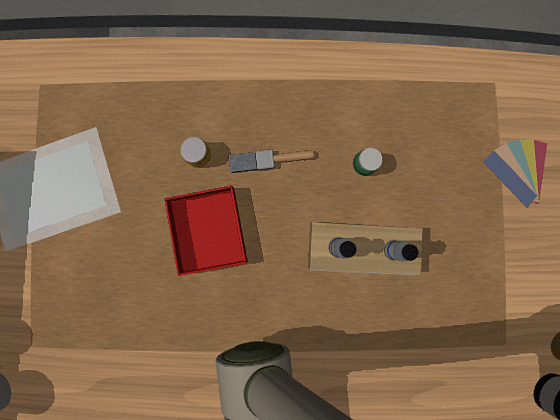

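The top view shows the thumb pads at about (347,248) and (409,252), the rack spanning (310–422, 223–273), and the red tray around (205,230). The jar is at (368,161), the tin at (195,152) and the brush at (270,158). Next I'll measure the geometry from the depth images.

```bash
cat > h.py <<'E'
import cv2, numpy as np
def cloud(im):
    H,W=im["range_z"].shape; f=H/2/np.tan(np.radians(im["fov_y"])/2)
    K=np.array([[f,0,im["cx"]],[0,f,im["cy"]],[0,0,1]])
    u,v=np.meshgrid(np.arange(W),np.arange(H))
    p=cv2.undistortPoints(np.stack([u,v],-1).reshape(-1,1,2).astype(np.float64),K,np.array(im["dist_coeffs"])).reshape(H,W,2)
    z=im["range_z"]; P=np.stack([p[...,0]*z,p[...,1]*z,z],-1)
    T=np.array(im["cam_to_world"]); Q=P@T[:3,:3].T+T[:3,3]; Q[z==0]=np.nan
    return Q
E
python3 - <<'E'
from rig import env, optics
from h import *
for n in("top","scene"):
    im=optics.get_image(n);Q=cloud(im);c=im["color"].astype(int)
    x,y,z=Q[...,0],Q[...,1],Q[...,2]
    bench=(x>.3)&(x<.7)&(abs(y)<.4)
    print(n,"bench z",np.nanmedian(z[bench&(z<.02)]))
    dark=c.max(2)<60
    for lo,hi in((-.32,-.2),(-.2,-.08)):
        m=(x>.4)&(x<.58)&(y>lo)&(y<hi)&(z>.132)&(z<.165)
        P=Q[m]; top=P[P[:,2]>np.percentile(P[:,2],90)-.004]
        (cx,cy),r=cv2.minEnclosingCircle(top[:,:2].astype(np.float32))
        print("pad",len(top),np.median(top,0).round(4),top.mean(0).round(4),(round(cx,4),round(cy,4)),round(r,4))
        for zl in((.085,.115),):
            m=(x>.4)&(x<.58)&(y>lo)&(y<hi)&(z>.103)&(z<.115);P=Q[m];print(" top",len(P),P.mean(0).round(4) if len(P) else 0)
    m=(x>.38)&(x<.6)&(y>-.35)&(y<-.03)&(z>.039)&(z<.05)
    P=Q[m][:,:2].astype(np.float32); print("rack",cv2.minAreaRect(P),np.median(Q[m][:,2]))
    red=(c[...,2]>90)&(c[...,1]<60)&(c[...,0]<60)
    m=red&(y>0)&(z>.038)&(z<.052); print("tray rim",cv2.minAreaRect(Q[m][:,:2].astype(np.float32)))
    m=red&(y>0)&(z>-.01)&(z<.012);print("tray floor",cv2.minAreaRect(Q[m][:,:2].astype(np.float32)),np.median(Q[m][:,2]))
E
```

```text
top bench z 0.0011913487146316681
pad 218 [ 0.4828 -0.2545  0.1459] [ 0.483  -0.2545  0.146 ] (0.4832, -0.255) 0.0164
 top 154 [ 0.4831 -0.2469  0.108 ]
pad 223 [ 0.4859 -0.1357  0.1483] [ 0.4856 -0.1357  0.1485] (0.4854, -0.1359) 0.016
 top 134 [ 0.4873 -0.1267  0.1081]
rack ((0.4837023913860321, -0.19602063298225403), (0.24175076186656952, 0.10049440711736679), 88.20063781738281) 0.04520252916415751
tray rim ((0.5139935612678528, 0.1524350643157959), (0.1706344187259674, 0.1493239551782608), 12.195820808410645)
tray floor ((0.5148130059242249, 0.1580982357263565), (0.17849205434322357, 0.16117845475673676), 12.38326644897461) 0.005410865500465878
scene bench z -0.0009197800480298945
pad 205 [ 0.4863 -0.2559  0.1435] [ 0.486  -0.2561  0.1435] (0.4847, -0.2554) 0.0161
 top 284 [ 0.4876 -0.2568  0.1064]
pad 161 [ 0.4889 -0.1366  0.1462] [ 0.4891 -0.1365  0.1462] (0.4885, -0.1354) 0.0167
 top 222 [ 0.491  -0.138   0.1062]
rack ((0.48544299602508545, -0.19456762075424194), (0.2411576807498932, 0.10391291230916977), 88.2746353149414) 0.04322478580024591
tray rim ((0.4424152374267578, 0.3768998086452484), (0.17970527708530426, 0.6402894854545593), 18.305818557739258)
tray floor ((0.43677639961242676, 0.37718844413757324), (0.1843092441558838, 0.6496763229370117), 19.417526245117188) 0.003399394738684003
```

>>> play_rows --commands '[{"grip": 1, "rz": -0.169}, {"grip": 1, "rz": -0.169}, {"grip": 1, "rz": -0.169}, {"grip": 1, "rz": -0.169}, {"grip": 1, "rz": -0.169}, {"grip": 1, "rz": -0.169}, {"grip": 1, "rz": -0.169}, {"grip": 1}]' --squeeze 40

```text
invalid input at $.commands[0]: expected keys grip, x, y, z, rx, ry, rz
```

```bash
cat > d.py <<'E'
import sys,numpy as np
from rig import env
s=env.observe();R=np.array(s["tool_rot"]);p=np.array(s["position"])
np.set_printoptions(precision=4,suppress=True)
print("t",s["time_s"],"p",p,"F",np.array(s["ft_force"]),"w",s["grip_width"],"q",s["q"]);print(R)
if len(sys.argv)>3: print("tool delta",R.T@(np.array([float(a) for a in sys.argv[1:4]])-p))
from scipy.spatial.transform import Rotation as Ro
yaw=np.radians(float(sys.argv[4]) if len(sys.argv)>4 else -1.8)
y=np.array([np.cos(yaw),np.sin(yaw),0]);z=np.array([0,0,-1.]);T=np.stack([np.cross(y,z),y,z],1)
print("tool turn",Ro.from_matrix(R.T@T).as_rotvec())
E
python3 d.py 0.487 -0.1355 0.19
```

```text
t 0.9 p [ 0.1916 -0.5155  0.2453] F [-0.1581  0.1764  0.2905] w 0.08559211630060502 q [-81.95    21.8073  74.3362  -0.0001  83.8586 -12.3361]
[[ 0.9374  0.3483 -0.    ]
 [ 0.3483 -0.9374  0.    ]
 [ 0.     -0.     -1.    ]]
tool delta [ 0.4093 -0.2533  0.0553]
tool turn [-0.     -0.     -1.1836]
```

>>> play_rows --commands '[{"grip": 1, "x": 0, "y": 0, "z": 0, "rx": 0, "ry": 0, "rz": -0.169}, {"grip": 1, "x": 0, "y": 0, "z": 0, "rx": 0, "ry": 0, "rz": -0.169}, {"grip": 1, "x": 0, "y": 0, "z": 0, "rx": 0, "ry": 0, "rz": -0.169}, {"grip": 1, "x": 0, "y": 0, "z": 0, "rx": 0, "ry": 0, "rz": -0.169}, {"grip": 1, "x": 0, "y": 0, "z": 0, "rx": 0, "ry": 0, "rz": -0.169}, {"grip": 1, "x": 0, "y": 0, "z": 0, "rx": 0, "ry": 0, "rz": -0.169}, {"grip": 1, "x": 0, "y": 0, "z": 0, "rx": 0, "ry": 0, "rz": -0.169}]' --squeeze 40

```text
time_s: 1.78
position: [0.1916, -0.5155, 0.2453]
tool_rot: [[0.026, 1.0, 0.0], [1.0, -0.026, 0.0], [0.0, 0.0, -1.0]]
ft_force: [0.2, -0.2, -0.3]
grip_width: -0.0002
```

```bash
python3 d.py 0.487 -0.1355 0.19
```

```text
t 1.775 p [ 0.1916 -0.5155  0.2453] F [ 0.2422 -0.19   -0.3467] w -0.0001707037398660587 q [-81.9499  21.8071  74.3352   0.0007  83.8581 -80.4364]
[[ 0.0264  0.9997  0.    ]
 [ 0.9997 -0.0264  0.    ]
 [ 0.      0.     -1.    ]]
tool delta [0.3877 0.2853 0.0553]
tool turn [ 0.    -0.     0.005]
```

>>> play_rows --commands '[{"grip": 1, "x": 0.0388, "y": 0.0285, "z": 0, "rx": 0, "ry": 0, "rz": 0}, {"grip": 1, "x": 0.0388, "y": 0.0285, "z": 0, "rx": 0, "ry": 0, "rz": 0}, {"grip": 1, "x": 0.0388, "y": 0.0285, "z": 0, "rx": 0, "ry": 0, "rz": 0}, {"grip": 1, "x": 0.0388, "y": 0.0285, "z": 0, "rx": 0, "ry": 0, "rz": 0}, {"grip": 1, "x": 0.0388, "y": 0.0285, "z": 0, "rx": 0, "ry": 0, "rz": 0}, {"grip": 1, "x": 0.0388, "y": 0.0285, "z": 0, "rx": 0, "ry": 0, "rz": 0}, {"grip": 1, "x": 0.0388, "y": 0.0285, "z": 0, "rx": 0, "ry": 0, "rz": 0}, {"grip": 1, "x": 0.0388, "y": 0.0285, "z": 0, "rx": 0, "ry": 0, "rz": 0}, {"grip": 1, "x": 0.0388, "y": 0.0285, "z": 0, "rx": 0, "ry": 0, "rz": 0}, {"grip": 1, "x": 0.0388, "y": 0.0285, "z": 0, "rx": 0, "ry": 0, "rz": 0}, {"grip": 1, "x": 0, "y": 0, "z": 0.03, "rx": 0, "ry": 0, "rz": 0}, {"grip": 1, "x": 0, "y": 0, "z": 0.02, "rx": 0, "ry": 0, "rz": 0.005}]'

```text
time_s: 3.28
position: [0.4889, -0.1361, 0.1943]
tool_rot: [[0.036, 0.999, -0.001], [0.999, -0.036, 0.0], [0.0, -0.001, -1.0]]
ft_force: [0.8, -0.9, -0.7]
grip_width: -0.0001
```

```bash
python3 d.py 0.487 -0.1355 0.166;python3 - <<'E'
from rig import optics
import cv2
cv2.imwrite("pics/w1.png",optics.get_image("wrist")["color"]);cv2.imwrite("pics/s1.png",optics.get_image("scene")["color"])
E
```

```text
t 3.275 p [ 0.4889 -0.1361  0.1943] F [ 0.8166 -0.9211 -0.7003] w -0.00011736430436098265 q [-28.9391  20.2031  85.9216  -0.003   73.9179 -26.8945]
[[ 0.0357  0.9994 -0.0007]
 [ 0.9994 -0.0357  0.0003]
 [ 0.0003 -0.0007 -1.    ]]
tool delta [ 0.0005 -0.0019  0.0283]
tool turn [-0.0007 -0.0003 -0.0043]
```

View wrist.

View pics/w1.png

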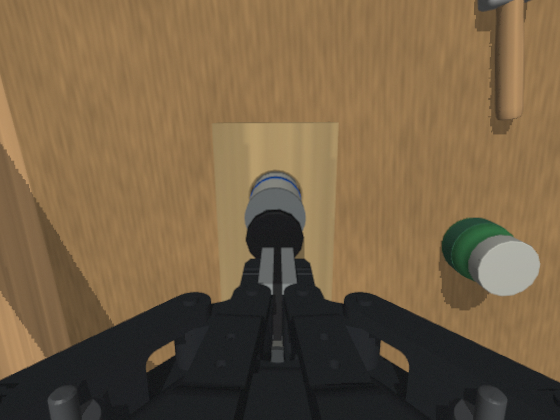

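View pics/s1.png

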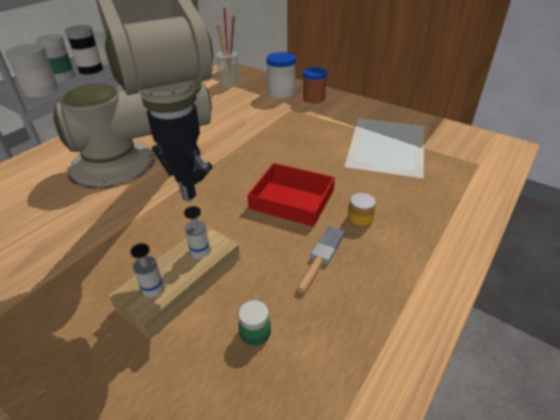

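Both views put the closed fingers above the well_1 dispenser. In the wrist view the pad centre is about 4 px left of the fingers, which agrees with the 2 mm offset I computed.

>>> play_rows --commands '[{"grip": 1, "x": 0, "y": -0.002, "z": 0.016, "rx": 0, "ry": 0, "rz": 0}, {"grip": 1, "x": 0, "y": 0, "z": 0.01, "rx": 0, "ry": 0, "rz": -0.004}, {"grip": 1, "x": 0, "y": 0, "z": 0, "rx": 0, "ry": 0, "rz": 0}]'

```text
time_s: 3.75
position: [0.4868, -0.1369, 0.1694]
tool_rot: [[0.033, 0.999, -0.0], [0.999, -0.033, 0.0], [0.0, -0.0, -1.0]]
ft_force: [1.2, 0.4, 0.4]
grip_width: 0.0004
```

>>> play_rows --commands '[{"grip": 1, "x": 0, "y": 0, "z": 0.003, "rx": 0, "ry": 0, "rz": 0}, {"grip": 1, "x": 0, "y": 0, "z": 0.003, "rx": 0, "ry": 0, "rz": 0}, {"grip": 1, "x": 0, "y": 0, "z": 0.002, "rx": 0, "ry": 0, "rz": 0}, {"grip": 1, "x": 0, "y": 0, "z": 0, "rx": 0, "ry": 0, "rz": 0}]'

```text
time_s: 4.25
position: [0.4869, -0.1368, 0.1613]
tool_rot: [[0.033, 0.999, -0.0], [0.999, -0.033, 0.0], [0.0, -0.0, -1.0]]
ft_force: [0.8, -0.7, 0.6]
grip_width: -0.0002
```

>>> play_rows --commands '[{"grip": 1, "x": 0, "y": 0, "z": 0.001, "rx": 0, "ry": 0, "rz": 0}, {"grip": 1, "x": 0, "y": 0, "z": 0.001, "rx": 0, "ry": 0, "rz": 0}, {"grip": 1, "x": 0, "y": 0, "z": 0, "rx": 0, "ry": 0, "rz": 0}]'

```text
time_s: 4.62
position: [0.4869, -0.1368, 0.1593]
tool_rot: [[0.033, 0.999, 0.0], [0.999, -0.033, -0.0], [-0.0, 0.0, -1.0]]
ft_force: [-0.2, 0.7, 2.2]
grip_width: 0.0002
```

>>> play_rows --commands '[{"grip": 1, "x": 0, "y": 0, "z": 0.001, "rx": 0, "ry": 0, "rz": 0}, {"grip": 1, "x": 0, "y": 0, "z": 0.001, "rx": 0, "ry": 0, "rz": 0}, {"grip": 1, "x": 0, "y": 0, "z": 0, "rx": 0, "ry": 0, "rz": 0}]'

```text
time_s: 5.0
position: [0.4868, -0.1368, 0.1572]
tool_rot: [[0.033, 0.999, -0.0], [0.999, -0.033, 0.0], [0.0, -0.0, -1.0]]
ft_force: [0.6, 0.4, 1.8]
grip_width: 0.0002
```

>>> play_rows --commands '[{"grip": 1, "x": 0, "y": 0, "z": 0.001, "rx": 0, "ry": 0, "rz": 0}, {"grip": 1, "x": 0, "y": 0, "z": 0.001, "rx": 0, "ry": 0, "rz": 0}, {"grip": 1, "x": 0, "y": 0, "z": 0.001, "rx": 0, "ry": 0, "rz": 0}]'

```text
time_s: 5.38
position: [0.4869, -0.1368, 0.1543]
tool_rot: [[0.033, 0.999, 0.0], [0.999, -0.033, -0.0], [0.0, 0.0, -1.0]]
ft_force: [0.6, -0.5, 3.0]
grip_width: -0.0003
```

>>> play_rows --commands '[{"grip": 1, "x": 0, "y": 0, "z": 0.001, "rx": 0, "ry": 0, "rz": 0}, {"grip": 1, "x": 0, "y": 0, "z": 0.001, "rx": 0, "ry": 0, "rz": 0}, {"grip": 1, "x": 0, "y": 0, "z": 0.001, "rx": 0, "ry": 0, "rz": 0}]'

```text
time_s: 5.75
position: [0.4869, -0.1368, 0.1513]
tool_rot: [[0.033, 0.999, 0.0], [0.999, -0.033, -0.0], [-0.0, 0.0, -1.0]]
ft_force: [-1.0, 0.5, 2.4]
grip_width: 0.0001
```

>>> play_rows --commands '[{"grip": 1, "x": 0, "y": 0, "z": 0.001, "rx": 0, "ry": 0, "rz": 0}, {"grip": 1, "x": 0, "y": 0, "z": 0.001, "rx": 0, "ry": 0, "rz": 0}]'

```text
time_s: 6.0
position: [0.4869, -0.1368, 0.1493]
tool_rot: [[0.033, 0.999, 0.0], [0.999, -0.033, -0.0], [-0.0, 0.0, -1.0]]
ft_force: [0.4, -0.1, 3.8]
grip_width: -0.0001
```

>>> play_rows --commands '[{"grip": 1, "x": 0, "y": 0, "z": 0.001, "rx": 0, "ry": 0, "rz": 0}, {"grip": 1, "x": 0, "y": 0, "z": 0.001, "rx": 0, "ry": 0, "rz": 0}]'

```text
time_s: 6.25
position: [0.4869, -0.1368, 0.1473]
tool_rot: [[0.033, 0.999, 0.0], [0.999, -0.033, -0.0], [-0.0, 0.0, -1.0]]
ft_force: [1.0, 0.4, 3.8]
grip_width: 0.0002
```

>>> play_rows --commands '[{"grip": 1, "x": 0, "y": 0, "z": 0.001, "rx": 0, "ry": 0, "rz": 0}, {"grip": 1, "x": 0, "y": 0, "z": 0.001, "rx": 0, "ry": 0, "rz": 0}]'

```text
time_s: 6.5
position: [0.4869, -0.1368, 0.1453]
tool_rot: [[0.033, 0.999, 0.0], [0.999, -0.033, -0.0], [-0.0, 0.0, -1.0]]
ft_force: [0.3, 0.6, 4.2]
grip_width: 0.0
```

>>> play_rows --commands '[{"grip": 1, "x": 0, "y": 0, "z": 0.001, "rx": 0, "ry": 0, "rz": 0}, {"grip": 1, "x": 0, "y": 0, "z": 0.001, "rx": 0, "ry": 0, "rz": 0}]'

```text
time_s: 6.75
position: [0.4869, -0.1368, 0.1433]
tool_rot: [[0.033, 0.999, 0.0], [0.999, -0.033, 0.0], [0.0, 0.0, -1.0]]
ft_force: [0.2, 0.6, 3.4]
grip_width: -0.0001
```

Force stays at 3 to 4 N at roughly 20 mm of travel, so this one looks healthy. I'll keep pressing in small steps.

>>> play_rows --commands '[{"grip": 1, "x": 0, "y": 0, "z": 0.001, "rx": 0, "ry": 0, "rz": 0}, {"grip": 1, "x": 0, "y": 0, "z": 0.001, "rx": 0, "ry": 0, "rz": 0}, {"grip": 1, "x": 0, "y": 0, "z": 0.001, "rx": 0, "ry": 0, "rz": 0}]'

```text
time_s: 7.12
position: [0.4869, -0.1368, 0.1403]
tool_rot: [[0.033, 0.999, 0.0], [0.999, -0.033, -0.0], [-0.0, 0.0, -1.0]]
ft_force: [0.8, -0.3, 3.0]
grip_width: -0.0001
```

>>> play_rows --commands '[{"grip": 1, "x": 0, "y": 0, "z": 0.001, "rx": 0, "ry": 0, "rz": 0}, {"grip": 1, "x": 0, "y": 0, "z": 0.001, "rx": 0, "ry": 0, "rz": 0}]'

```text
time_s: 7.38
position: [0.4869, -0.1368, 0.1383]
tool_rot: [[0.033, 0.999, -0.0], [0.999, -0.033, 0.0], [0.0, -0.0, -1.0]]
ft_force: [0.2, 0.3, 3.5]
grip_width: -0.0001
```

>>> play_rows --commands '[{"grip": 1, "x": 0, "y": 0, "z": 0.001, "rx": 0, "ry": 0, "rz": 0}, {"grip": 1, "x": 0, "y": 0, "z": 0.001, "rx": 0, "ry": 0, "rz": 0}]'

```text
time_s: 7.62
position: [0.4868, -0.1368, 0.1363]
tool_rot: [[0.033, 0.999, -0.0], [0.999, -0.033, -0.0], [-0.0, -0.0, -1.0]]
ft_force: [-0.5, -0.7, 2.9]
grip_width: -0.0001
```

>>> play_rows --commands '[{"grip": 1, "x": 0, "y": 0, "z": 0.001, "rx": 0, "ry": 0, "rz": 0}, {"grip": 1, "x": 0, "y": 0, "z": 0.0005, "rx": 0, "ry": 0, "rz": 0}]'

```text
time_s: 7.88
position: [0.4869, -0.1368, 0.1348]
tool_rot: [[0.033, 0.999, 0.0], [0.999, -0.033, 0.0], [0.0, 0.0, -1.0]]
ft_force: [-0.4, -0.4, 3.0]
grip_width: 0.0001
```

>>> play_rows --commands '[{"grip": 1, "x": 0, "y": 0, "z": 0.0005, "rx": 0, "ry": 0, "rz": 0}, {"grip": 1, "x": 0, "y": 0, "z": 0.0005, "rx": 0, "ry": 0, "rz": 0}]'

```text
time_s: 8.12
position: [0.4869, -0.1368, 0.134]
tool_rot: [[0.033, 0.999, 0.0], [0.999, -0.033, -0.0], [-0.0, 0.0, -1.0]]
ft_force: [0.0, -0.2, 5.2]
grip_width: 0.0002
```

>>> play_rows --commands '[{"grip": 1, "x": 0, "y": 0, "z": 0.0005, "rx": 0, "ry": 0, "rz": 0}, {"grip": 1, "x": 0, "y": 0, "z": 0.0004, "rx": 0, "ry": 0, "rz": 0}]'

```text
time_s: 8.38
position: [0.487, -0.1368, 0.1332]
tool_rot: [[0.033, 0.999, 0.0], [0.999, -0.033, -0.0], [-0.0, 0.0, -1.0]]
ft_force: [-0.3, 0.4, 7.5]
grip_width: -0.0
```

>>> play_rows --commands '[{"grip": 1, "x": 0, "y": 0, "z": 0.0003, "rx": 0, "ry": 0, "rz": 0}, {"grip": 1, "x": 0, "y": 0, "z": 0, "rx": 0, "ry": 0, "rz": 0}]'

```text
time_s: 8.62
position: [0.4869, -0.1368, 0.133]
tool_rot: [[0.033, 0.999, 0.001], [0.999, -0.033, -0.0], [-0.0, 0.001, -1.0]]
ft_force: [-1.1, -0.2, 7.6]
grip_width: 0.0
```

>>> play_rows --commands '[{"grip": 1, "x": 0, "y": 0, "z": -0.005, "rx": 0, "ry": 0, "rz": 0}, {"grip": 1, "x": 0, "y": 0, "z": -0.025, "rx": 0, "ry": 0, "rz": 0}, {"grip": 1, "x": 0, "y": 0, "z": -0.03, "rx": 0, "ry": 0, "rz": 0}, {"grip": 1, "x": -0.04, "y": -0.001, "z": 0, "rx": 0, "ry": 0, "rz": 0}, {"grip": 1, "x": -0.04, "y": -0.001, "z": 0, "rx": 0, "ry": 0, "rz": 0}, {"grip": 1, "x": -0.04, "y": -0.001, "z": 0, "rx": 0, "ry": 0, "rz": 0}, {"grip": 1, "x": 0, "y": 0, "z": 0, "rx": 0, "ry": 0, "rz": 0}]'

```text
time_s: 9.5
position: [0.4794, -0.2587, 0.1921]
tool_rot: [[0.036, 0.999, -0.001], [0.999, -0.036, 0.0], [0.0, -0.001, -1.0]]
ft_force: [-0.1, 1.2, 0.2]
grip_width: -0.0001
```

```bash
python3 d.py 0.484 -0.255 0.166; python3 - <<'E'
from rig import optics
from h import *
im=optics.get_image("wrist");cv2.imwrite("pics/w2.png",im["color"])
for n in("scene",):
    im=optics.get_image(n);Q=cloud(im);x,y,z=Q[...,0],Q[...,1],Q[...,2];cv2.imwrite("pics/s2.png",im["color"])
    m=(x>.45)&(x<.52)&(y>-.17)&(y<-.1)&(z<.16)&(z>.104)
    print(np.sort(z[m])[-60::6].round(4))
E
```

```text
t 9.5 p [ 0.4794 -0.2587  0.1921] F [-0.1012  1.2377  0.1691] w -0.00013392415730451785 q [-40.7993  23.8555  80.3137  -0.0142  75.8735 -38.7295]
[[ 0.0361  0.9993 -0.0007]
 [ 0.9993 -0.0361  0.0003]
 [ 0.0003 -0.0007 -1.    ]]
tool delta [0.0038 0.0045 0.0261]
tool turn [-0.0007 -0.0003 -0.0046]
[0.1174 0.1174 0.1176 0.1177 0.1177 0.1178 0.118  0.1182 0.1185 0.1187]
```

Plunger in well_1 is home: its pad top is now at about 0.118–0.120 m. Next is the other dispenser.

>>> play_rows --commands '[{"grip": 1, "x": 0.0035, "y": 0.0045, "z": 0.01, "rx": 0, "ry": 0, "rz": -0.004}, {"grip": 1, "x": 0, "y": 0, "z": 0.014, "rx": 0, "ry": 0, "rz": 0}, {"grip": 1, "x": 0, "y": 0, "z": 0.004, "rx": 0, "ry": 0, "rz": 0}, {"grip": 1, "x": 0, "y": 0, "z": 0, "rx": 0, "ry": 0, "rz": 0}]'

```text
time_s: 10.1
position: [0.4844, -0.253, 0.1642]
tool_rot: [[0.029, 1.0, -0.001], [1.0, -0.029, 0.001], [0.001, -0.001, -1.0]]
ft_force: [-0.1, -0.3, -0.1]
grip_width: 0.0
```

>>> play_rows --commands '[{"grip": 1, "x": 0, "y": 0, "z": 0.001, "rx": 0, "ry": 0, "rz": 0}, {"grip": 1, "x": 0, "y": 0, "z": 0.001, "rx": 0, "ry": 0, "rz": 0}, {"grip": 1, "x": 0, "y": 0, "z": 0.001, "rx": 0, "ry": 0, "rz": 0}, {"grip": 1, "x": 0, "y": 0, "z": 0.001, "rx": 0, "ry": 0, "rz": 0}]'

```text
time_s: 10.6
position: [0.4845, -0.2533, 0.1606]
tool_rot: [[0.029, 1.0, 0.0], [1.0, -0.029, -0.0], [-0.0, 0.0, -1.0]]
ft_force: [0.4, 0.4, 0.2]
grip_width: 0.0001
```

>>> play_rows --commands '[{"grip": 1, "x": 0, "y": 0, "z": 0.001, "rx": 0, "ry": 0, "rz": 0}, {"grip": 1, "x": 0, "y": 0, "z": 0.001, "rx": 0, "ry": 0, "rz": 0}]'

```text
time_s: 10.85
position: [0.4846, -0.2534, 0.1589]
tool_rot: [[0.029, 1.0, 0.0], [1.0, -0.029, -0.0], [-0.0, 0.0, -1.0]]
ft_force: [-0.7, 0.0, 3.2]
grip_width: -0.0006
```

>>> play_rows --commands '[{"grip": 1, "x": 0, "y": 0, "z": 0.001, "rx": 0, "ry": 0, "rz": 0}, {"grip": 1, "x": 0, "y": 0, "z": 0.001, "rx": 0, "ry": 0, "rz": 0}, {"grip": 1, "x": 0, "y": 0, "z": 0.001, "rx": 0, "ry": 0, "rz": 0}]'

```text
time_s: 11.22
position: [0.4845, -0.2533, 0.1556]
tool_rot: [[0.029, 1.0, 0.0], [1.0, -0.029, -0.0], [-0.0, 0.0, -1.0]]
ft_force: [0.7, -0.0, 3.5]
grip_width: 0.0002
```

>>> play_rows --commands '[{"grip": 1, "x": 0, "y": 0, "z": 0.001, "rx": 0, "ry": 0, "rz": 0}, {"grip": 1, "x": 0, "y": 0, "z": 0.001, "rx": 0, "ry": 0, "rz": 0}, {"grip": 1, "x": 0, "y": 0, "z": 0.001, "rx": 0, "ry": 0, "rz": 0}]'

```text
time_s: 11.6
position: [0.4845, -0.2533, 0.1525]
tool_rot: [[0.029, 1.0, 0.0], [1.0, -0.029, 0.0], [0.0, 0.0, -1.0]]
ft_force: [-0.0, 0.3, 2.4]
grip_width: -0.0002
```

>>> play_rows --commands '[{"grip": 1, "x": 0, "y": 0, "z": 0.001, "rx": 0, "ry": 0, "rz": 0}, {"grip": 1, "x": 0, "y": 0, "z": 0.001, "rx": 0, "ry": 0, "rz": 0}]'

```text
time_s: 11.85
position: [0.4845, -0.2533, 0.1505]
tool_rot: [[0.029, 1.0, 0.0], [1.0, -0.029, -0.0], [-0.0, 0.0, -1.0]]
ft_force: [-0.3, 1.0, 2.7]
grip_width: -0.0001
```

>>> play_rows --commands '[{"grip": 1, "x": 0, "y": 0, "z": 0.001, "rx": 0, "ry": 0, "rz": 0}, {"grip": 1, "x": 0, "y": 0, "z": 0.0005, "rx": 0, "ry": 0, "rz": 0}]'

```text
time_s: 12.1
position: [0.4846, -0.2533, 0.1492]
tool_rot: [[0.029, 1.0, 0.0], [1.0, -0.029, -0.0], [-0.0, 0.0, -1.0]]
ft_force: [-0.1, -0.2, 5.8]
grip_width: -0.0001
```

>>> play_rows --commands '[{"grip": 1, "x": 0, "y": 0, "z": 0.001, "rx": 0, "ry": 0, "rz": 0}]'

```text
time_s: 12.22
position: [0.4846, -0.2533, 0.1484]
tool_rot: [[0.029, 1.0, 0.0], [1.0, -0.029, -0.0], [-0.0, 0.0, -1.0]]
ft_force: [-0.7, 0.2, 7.4]
grip_width: 0.0
```

>>> play_rows --commands '[{"grip": 1, "x": 0, "y": 0, "z": 0.001, "rx": 0, "ry": 0, "rz": 0}]'

```text
time_s: 12.35
position: [0.4847, -0.2534, 0.1476]
tool_rot: [[0.029, 1.0, 0.001], [1.0, -0.029, -0.001], [-0.001, 0.001, -1.0]]
ft_force: [-1.0, 0.1, 8.5]
grip_width: -0.0002
```

The force climbed from 2.7 to 8.5 N over about 3 mm, so this one binds. I'm stopping here, backing off and opening the gripper.

>>> play_rows --commands '[{"grip": 1, "x": 0, "y": 0, "z": -0.01, "rx": 0, "ry": 0, "rz": 0}, {"grip": 1, "x": 0, "y": 0, "z": -0.04, "rx": 0, "ry": 0, "rz": 0}, {"grip": -1, "x": 0, "y": 0, "z": -0.02, "rx": 0, "ry": 0, "rz": 0}, {"grip": -1, "x": 0, "y": 0, "z": 0, "rx": 0, "ry": 0, "rz": 0}, {"grip": -1, "x": 0, "y": 0, "z": 0, "rx": 0, "ry": 0, "rz": 0}, {"grip": -1, "x": 0, "y": 0, "z": 0, "rx": 0, "ry": 0, "rz": 0}, {"grip": -1, "x": 0, "y": 0, "z": 0, "rx": 0, "ry": 0, "rz": 0}, {"grip": -1, "x": 0, "y": 0, "z": 0, "rx": 0, "ry": 0, "rz": 0}]'

```text
time_s: 13.35
position: [0.4845, -0.2533, 0.2168]
tool_rot: [[0.029, 1.0, -0.0], [1.0, -0.029, 0.0], [0.0, -0.0, -1.0]]
ft_force: [-0.3, 0.3, 1.0]
grip_width: 0.0855
```

```bash
python3 d.py 0.484 -0.255 0.084; python3 - <<'E'
from rig import optics
from h import *
im=optics.get_image("wrist");cv2.imwrite("pics/w3.png",im["color"]);Q0=cloud(im)
ims=optics.get_image("scene");Q1=cloud(ims);cv2.imwrite("pics/s3.png",ims["color"])
for n,Q in(("w",Q0),("s",Q1)):
    x,y,z=Q[...,0],Q[...,1],Q[...,2]
    for lo,hi in((-.285,-.225),(-.165,-.105)):
        m=(x>.45)&(x<.52)&(y>lo)&(y<hi)&(z<.145)&(z>.113)
        P=Q[m]
        if len(P)<20: print(n,len(P));continue
        t=np.percentile(P[:,2],95);top=P[P[:,2]>t-.003]
        print(n,len(P),t.round(4),cv2.minEnclosingCircle(top[:,:2].astype(np.float32)))
E
```

```text
t 13.35 p [ 0.4845 -0.2533  0.2168] F [-0.3179  0.345   1.0017] w 0.08553695558197973 q [-40.0105  22.7579  77.713   -0.0007  79.5575 -38.3462]
[[ 0.029   0.9996 -0.0004]
 [ 0.9996 -0.029   0.0003]
 [ 0.0003 -0.0004 -1.    ]]
tool delta [-0.0018 -0.0004  0.1328]
tool turn [-0.0004 -0.0003  0.0024]
w 1801 0.1344 ((0.48437821865081787, -0.2544019818305969), 0.016019057482481003)
w 2405 0.1197 ((0.4877525866031647, -0.13522562384605408), 0.01630355231463909)
s 236 0.1332 ((0.4841179847717285, -0.25657570362091064), 0.016453856602311134)
s 168 0.1187 ((0.4883847236633301, -0.13599403202533722), 0.016241619363427162)
```

Wrist depth gives pad tops at 0.134 m for the bound dispenser (about 14.5 mm in) and 0.1197 m for the healthy one (about 29.5 mm in, home). Descending to grasp.

>>> play_rows --commands '[{"grip": -1, "x": -0.0018, "y": -0.0004, "z": 0.04, "rx": 0, "ry": 0, "rz": 0}, {"grip": -1, "x": 0, "y": 0, "z": 0.04, "rx": 0, "ry": 0, "rz": 0}, {"grip": -1, "x": 0, "y": 0, "z": 0.03, "rx": 0, "ry": 0, "rz": 0}, {"grip": -1, "x": 0, "y": 0, "z": 0.015, "rx": 0, "ry": 0, "rz": 0}, {"grip": -1, "x": 0, "y": 0, "z": 0.007, "rx": 0, "ry": 0, "rz": 0}, {"grip": -1, "x": 0, "y": 0, "z": 0, "rx": 0, "ry": 0, "rz": 0}]'

```text
time_s: 14.2
position: [0.4843, -0.2553, 0.0856]
tool_rot: [[0.029, 1.0, 0.001], [1.0, -0.029, -0.001], [-0.001, 0.001, -1.0]]
ft_force: [0.0, -0.2, 0.6]
grip_width: 0.0854
```

>>> play_rows --commands '[{"grip": -0.2, "x": 0, "y": 0, "z": 0, "rx": 0, "ry": 0, "rz": 0}, {"grip": 0, "x": 0, "y": 0, "z": 0, "rx": 0, "ry": 0, "rz": 0}, {"grip": 0.3, "x": 0, "y": 0, "z": 0, "rx": 0, "ry": 0, "rz": 0}, {"grip": 1, "x": 0, "y": 0, "z": 0, "rx": 0, "ry": 0, "rz": 0}, {"grip": 1, "x": 0, "y": 0, "z": 0, "rx": 0, "ry": 0, "rz": 0}, {"grip": 1, "x": 0, "y": 0, "z": 0, "rx": 0, "ry": 0, "rz": 0}]' --squeeze 40

```text
time_s: 14.95
position: [0.4841, -0.2552, 0.0858]
tool_rot: [[0.029, 1.0, 0.001], [1.0, -0.029, -0.001], [-0.001, 0.001, -1.0]]
ft_force: [-1.7, -0.3, 6.3]
grip_width: 0.0388
```

>>> play_rows --commands '[{"grip": 1, "x": 0, "y": 0, "z": -0.01, "rx": 0, "ry": 0, "rz": 0}, {"grip": 1, "x": 0, "y": 0, "z": -0.015, "rx": 0, "ry": 0, "rz": 0}, {"grip": 1, "x": 0, "y": 0, "z": -0.02, "rx": 0, "ry": 0, "rz": 0}, {"grip": 1, "x": 0, "y": 0, "z": -0.025, "rx": 0, "ry": 0, "rz": 0}, {"grip": 1, "x": 0, "y": 0, "z": -0.03, "rx": 0, "ry": 0, "rz": 0}, {"grip": 1, "x": 0, "y": 0, "z": -0.03, "rx": 0, "ry": 0, "rz": 0}, {"grip": 1, "x": 0, "y": 0, "z": -0.02, "rx": 0, "ry": 0, "rz": 0}, {"grip": 1, "x": 0, "y": 0, "z": 0, "rx": 0, "ry": 0, "rz": 0}]'

```text
time_s: 15.95
position: [0.4843, -0.2552, 0.2369]
tool_rot: [[0.029, 1.0, 0.003], [1.0, -0.029, -0.002], [-0.002, 0.003, -1.0]]
ft_force: [0.5, -0.3, -2.0]
grip_width: 0.0392
```

```bash
python3 d.py 0.514 0.154 0.235; python3 - <<'E'
from rig import optics
import cv2
cv2.imwrite("pics/s4.png",optics.get_image("scene")["color"]);cv2.imwrite("pics/w4.png",optics.get_image("wrist")["color"])
E
```

```text
t 15.95 p [ 0.4843 -0.2552  0.2369] F [ 0.4582 -0.2895 -2.0257] w 0.03920715087664068 q [-40.1815  21.8221  75.7403   0.002   82.233  -38.5235]
[[ 0.0289  0.9996  0.0027]
 [ 0.9996 -0.0289 -0.0023]
 [-0.0022  0.0028 -1.    ]]
tool delta [0.4099 0.0178 0.0011]
tool turn [0.0028 0.0022 0.0025]
```

View pics/s4.png

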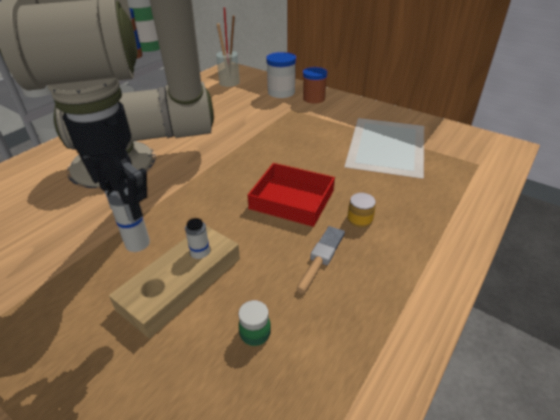

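View pics/w4.png

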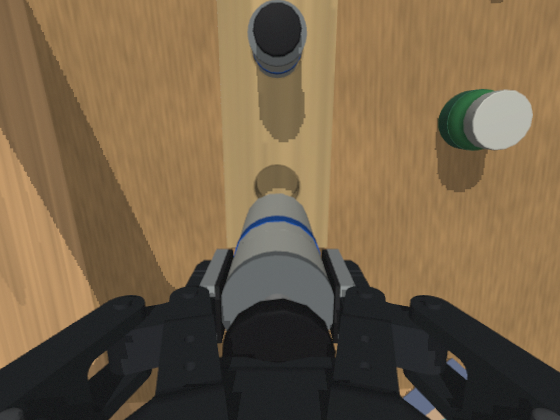

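The dispenser hangs upright in the jaws: its barrel is at (130,225) in the scene view, and its well is empty at (152,287). The other dispenser is still in the rack at (198,240). Carrying it to the tray.

>>> play_rows --commands '[{"grip": 1, "x": 0.02, "y": 0, "z": 0, "rx": 0.0028, "ry": 0.0022, "rz": 0.0025}, {"grip": 1, "x": 0.035, "y": 0.002, "z": 0, "rx": 0, "ry": 0, "rz": 0}, {"grip": 1, "x": 0.045, "y": 0.002, "z": 0, "rx": 0, "ry": 0, "rz": 0}, {"grip": 1, "x": 0.045, "y": 0.002, "z": 0, "rx": 0, "ry": 0, "rz": 0}, {"grip": 1, "x": 0.045, "y": 0.002, "z": 0, "rx": 0, "ry": 0, "rz": 0}, {"grip": 1, "x": 0.045, "y": 0.002, "z": 0, "rx": 0, "ry": 0, "rz": 0}, {"grip": 1, "x": 0.045, "y": 0.002, "z": 0, "rx": 0, "ry": 0, "rz": 0}, {"grip": 1, "x": 0.045, "y": 0.002, "z": 0, "rx": 0, "ry": 0, "rz": 0}, {"grip": 1, "x": 0.04, "y": 0.002, "z": 0, "rx": 0, "ry": 0, "rz": 0}, {"grip": 1, "x": 0.03, "y": 0.002, "z": 0, "rx": 0, "ry": 0, "rz": 0}, {"grip": 1, "x": 0.015, "y": 0, "z": 0, "rx": 0, "ry": 0, "rz": 0}, {"grip": 1, "x": 0, "y": 0, "z": 0, "rx": 0, "ry": 0, "rz": 0}]'

```text
time_s: 17.55
position: [0.5144, 0.1548, 0.2355]
tool_rot: [[0.03, 1.0, -0.004], [1.0, -0.03, 0.002], [0.002, -0.004, -1.0]]
ft_force: [0.1, -0.1, -2.4]
grip_width: 0.0394
```

```bash
python3 d.py 0.514 0.153 0.09; python3 - <<'E'
from rig import optics
from h import *
im=optics.get_image("scene");cv2.imwrite("pics/s5.png",im["color"])
Q=cloud(im);x,y,z=Q[...,0],Q[...,1],Q[...,2];c=im["color"].astype(int)
m=(abs(x-.52)<.06)&(abs(y-.15)<.06)&(z>.08)&(c.min(2)>90)
print(m.sum(),np.percentile(z[m],[1,5,50,95]))
P=Q[m];
for a in np.arange(.1,.22,.015):
    k=P[(P[:,2]>a)&(P[:,2]<a+.015)]
    if len(k)>5: print(round(a,3),len(k),k.mean(0).round(4))
E
```

```text
t 17.55 p [0.5144 0.1548 0.2355] F [ 0.0698 -0.1118 -2.4017] w 0.039409116249100734 q [ 4.0509 21.0143 77.2718  0.1342 81.9212  5.755 ]
[[ 0.0301  0.9995 -0.0038]
 [ 0.9995 -0.0301  0.0021]
 [ 0.0019 -0.0038 -1.    ]]
tool delta [-0.0021  0.0002  0.1455]
tool turn [-0.0038 -0.0019  0.0013]
686 [0.15771758 0.16173242 0.21612273 0.40123601]
0.145 24 [0.523  0.1407 0.1583]
0.16 99 [0.5237 0.1426 0.1676]
0.175 103 [0.524  0.1423 0.1826]
0.19 103 [0.5239 0.1422 0.1975]
0.205 31 [0.5231 0.1404 0.2132]
```

View pics/s5.png

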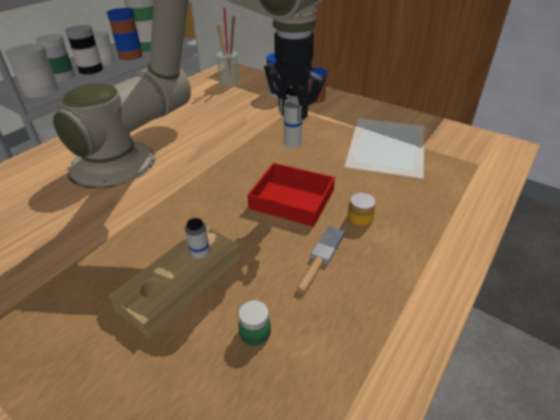

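The dispenser hangs vertical above the tray, with its barrel at (292,128). Lowering it.

>>> play_rows --commands '[{"grip": 1, "x": -0.002, "y": 0, "z": 0.015, "rx": 0, "ry": 0, "rz": 0}, {"grip": 1, "x": 0, "y": 0, "z": 0.03, "rx": 0, "ry": 0, "rz": 0}, {"grip": 1, "x": 0, "y": 0, "z": 0.03, "rx": 0, "ry": 0, "rz": 0}, {"grip": 1, "x": 0, "y": 0, "z": 0.03, "rx": 0, "ry": 0, "rz": 0}, {"grip": 1, "x": 0, "y": 0, "z": 0.02, "rx": 0, "ry": 0, "rz": 0}, {"grip": 1, "x": 0, "y": 0, "z": 0.01, "rx": 0, "ry": 0, "rz": 0}, {"grip": 1, "x": 0, "y": 0, "z": 0.007, "rx": 0, "ry": 0, "rz": 0}, {"grip": 1, "x": 0, "y": 0, "z": 0, "rx": 0, "ry": 0, "rz": 0}, {"grip": 1, "x": 0, "y": 0, "z": 0, "rx": 0, "ry": 0, "rz": 0}]'

```text
time_s: 18.73
position: [0.5148, 0.1525, 0.0945]
tool_rot: [[0.031, 1.0, -0.002], [1.0, -0.031, 0.002], [0.002, -0.002, -1.0]]
ft_force: [-0.4, -0.1, -2.5]
grip_width: 0.0388
```

```bash
python3 d.py 0.514 0.153 0.083
```

```text
t 18.725 p [0.5148 0.1525 0.0945] F [-0.4105 -0.1375 -2.5186] w 0.03879347809406192 q [ 3.7927 29.662  89.0312  0.1591 61.388   5.5207]
[[ 0.0315  0.9995 -0.0016]
 [ 0.9995 -0.0315  0.0023]
 [ 0.0023 -0.0016 -1.    ]]
tool delta [ 0.0005 -0.0008  0.0115]
tool turn [-0.0016 -0.0023 -0.0001]
```

>>> play_rows --commands '[{"grip": 1, "x": 0, "y": 0, "z": 0.004, "rx": 0, "ry": 0, "rz": 0}, {"grip": 1, "x": 0, "y": 0, "z": 0.003, "rx": 0, "ry": 0, "rz": 0}, {"grip": 1, "x": 0, "y": 0, "z": 0.002, "rx": 0, "ry": 0, "rz": 0}, {"grip": 1, "x": 0, "y": 0, "z": 0, "rx": 0, "ry": 0, "rz": 0}]'

```text
time_s: 19.23
position: [0.5144, 0.1525, 0.0848]
tool_rot: [[0.031, 1.0, -0.003], [1.0, -0.031, 0.002], [0.002, -0.003, -1.0]]
ft_force: [-0.3, -0.3, -2.9]
grip_width: 0.039
```

>>> play_rows --commands '[{"grip": 1, "x": 0, "y": 0, "z": 0.001, "rx": 0, "ry": 0, "rz": 0}, {"grip": 1, "x": 0, "y": 0, "z": 0.001, "rx": 0, "ry": 0, "rz": 0}]'

```text
time_s: 19.48
position: [0.5145, 0.1525, 0.0829]
tool_rot: [[0.032, 0.999, -0.003], [0.999, -0.032, 0.002], [0.002, -0.003, -1.0]]
ft_force: [-0.4, 0.2, -2.5]
grip_width: 0.0392
```

>>> play_rows --commands '[{"grip": 1, "x": 0, "y": 0, "z": 0.001, "rx": 0, "ry": 0, "rz": 0}]'

```text
time_s: 19.6
position: [0.5145, 0.1526, 0.0828]
tool_rot: [[0.031, 1.0, -0.002], [1.0, -0.031, 0.002], [0.002, -0.002, -1.0]]
ft_force: [-4.1, 0.0, 12.8]
grip_width: 0.0394
```

Contact with the tray floor: the vertical force jumped to 12.8 N. Now releasing gently.

>>> play_rows --commands '[{"grip": 1, "x": 0, "y": 0, "z": -0.0007, "rx": 0, "ry": 0, "rz": 0}, {"grip": -0.1, "x": 0, "y": 0, "z": 0, "rx": 0, "ry": 0, "rz": 0}, {"grip": -0.3, "x": 0, "y": 0, "z": 0, "rx": 0, "ry": 0, "rz": 0}, {"grip": -1, "x": 0, "y": 0, "z": 0, "rx": 0, "ry": 0, "rz": 0}, {"grip": -1, "x": 0, "y": 0, "z": 0, "rx": 0, "ry": 0, "rz": 0}, {"grip": -1, "x": 0, "y": 0, "z": 0, "rx": 0, "ry": 0, "rz": 0}, {"grip": -1, "x": 0, "y": 0, "z": 0, "rx": 0, "ry": 0, "rz": 0}]'

```text
time_s: 20.48
position: [0.5144, 0.1525, 0.0826]
tool_rot: [[0.032, 0.999, -0.003], [1.0, -0.032, 0.002], [0.002, -0.003, -1.0]]
ft_force: [0.2, -0.2, 0.3]
grip_width: 0.0852
```

```bash
python3 d.py 0.5145 0.1525 0.23; python3 - <<'E'
from rig import optics
import cv2
cv2.imwrite("pics/s6.png",optics.get_image("scene")["color"])
E
```

```text
t 20.475 p [0.5144 0.1525 0.0826] F [ 0.1936 -0.2424  0.3483] w 0.08520481116285754 q [ 3.8003 30.6063 89.7662  0.1652 59.7733  5.5231]
[[ 0.0315  0.9995 -0.0027]
 [ 0.9995 -0.0315  0.0023]
 [ 0.0022 -0.0028 -1.    ]]
tool delta [ 0.0003 -0.0003 -0.1474]
tool turn [-0.0028 -0.0022 -0.0001]
```

View pics/s6.png

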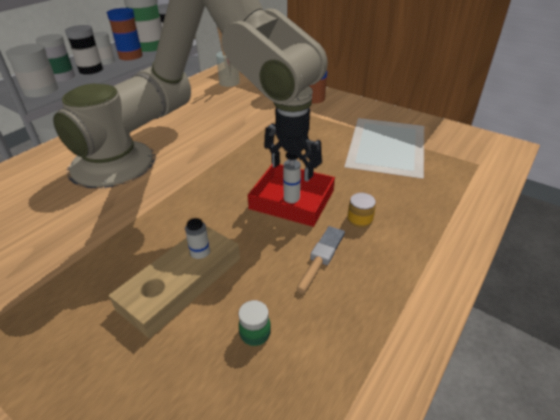

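The dispenser stands upright in the tray at (292,180) with the jaws open. Retreating straight up, then to the side.

>>> play_rows --commands '[{"grip": -1, "x": 0, "y": 0, "z": -0.01, "rx": 0, "ry": 0, "rz": 0}, {"grip": -1, "x": 0, "y": 0, "z": -0.03, "rx": 0, "ry": 0, "rz": 0}, {"grip": -1, "x": 0, "y": 0, "z": -0.04, "rx": 0, "ry": 0, "rz": 0}, {"grip": -1, "x": 0, "y": 0, "z": -0.04, "rx": 0, "ry": 0, "rz": 0}, {"grip": -1, "x": 0, "y": 0, "z": -0.03, "rx": 0, "ry": 0, "rz": 0}, {"grip": -1, "x": 0, "y": -0.05, "z": 0, "rx": 0, "ry": 0, "rz": 0}, {"grip": -1, "x": 0, "y": -0.05, "z": 0, "rx": 0, "ry": 0, "rz": 0}, {"grip": -1, "x": 0, "y": -0.04, "z": 0, "rx": 0, "ry": 0, "rz": 0}, {"grip": -1, "x": 0, "y": 0, "z": 0, "rx": 0, "ry": 0, "rz": 0}, {"grip": -1, "x": 0, "y": 0, "z": 0, "rx": 0, "ry": 0, "rz": 0}]'

```text
time_s: 21.78
position: [0.3756, 0.1566, 0.2337]
tool_rot: [[0.032, 1.0, -0.001], [1.0, -0.032, 0.002], [0.002, -0.001, -1.0]]
ft_force: [1.0, -0.5, 0.1]
grip_width: 0.0854
```

```bash
python3 d.py; python3 - <<'E'
from rig import optics
from h import *
for n in("scene","top"):
    im=optics.get_image(n);cv2.imwrite(f"pics/{n}7.png",im["color"]);Q=cloud(im);x,y,z=Q[...,0],Q[...,1],Q[...,2]
    for cx,cy in((.514,.1525),(.487,-.1355)):
        for zl,zh in((.112,.16),(.09,.108),(.055,.07)):
            m=(abs(x-cx)<.035)&(abs(y-cy)<.035)&(z>zl)&(z<zh);P=Q[m]
            if len(P)>10: print(n,(cx,cy),zl,len(P),"zmax95",np.percentile(P[:,2],95).round(4),cv2.minEnclosingCircle(P[:,:2].astype(np.float32)))
E
```

```text
t 21.775 p [0.3756 0.1566 0.2337] F [ 1.0086 -0.545   0.1115] w 0.08540177916968343 q [ 5.7601  7.9431 96.0675  0.1503 76.034   7.5294]
[[ 0.0315  0.9995 -0.001 ]
 [ 0.9995 -0.0315  0.0025]
 [ 0.0024 -0.0011 -1.    ]]
tool turn [-0.0011 -0.0024 -0.0001]
scene (0.514, 0.1525) 0.112 117 zmax95 0.1307 ((0.5137697458267212, 0.15119799971580505), 0.01702052913606167)
scene (0.514, 0.1525) 0.09 191 zmax95 0.105 ((0.5144840478897095, 0.15163196623325348), 0.021905552595853806)
scene (0.514, 0.1525) 0.055 86 zmax95 0.0691 ((0.5156887769699097, 0.14819741249084473), 0.0199588630348444)
scene (0.487, -0.1355) 0.112 177 zmax95 0.1188 ((0.4882017970085144, -0.13675683736801147), 0.016581790521740913)
scene (0.487, -0.1355) 0.09 221 zmax95 0.1071 ((0.48957908153533936, -0.13671575486660004), 0.02068253792822361)
scene (0.487, -0.1355) 0.055 109 zmax95 0.0687 ((0.48919081687927246, -0.13655772805213928), 0.020550381392240524)
top (0.514, 0.1525) 0.112 219 zmax95 0.1336 ((0.5123041272163391, 0.15318775177001953), 0.015899842604994774)
top (0.514, 0.1525) 0.09 128 zmax95 0.1074 ((0.5120855569839478, 0.15305936336517334), 0.02043124847114086)
top (0.514, 0.1525) 0.055 23 zmax95 0.0694 ((0.5125964283943176, 0.146126389503479), 0.018865175545215607)
top (0.487, -0.1355) 0.112 214 zmax95 0.1215 ((0.48569682240486145, -0.13575305044651031), 0.016182780265808105)
top (0.487, -0.1355) 0.09 71 zmax95 0.1079 ((0.486208438873291, -0.13563179969787598), 0.020385827869176865)
top (0.487, -0.1355) 0.055 18 zmax95 0.0695 ((0.48666316270828247, -0.12898015975952148), 0.01896560937166214)
```

View pics/scene7.png

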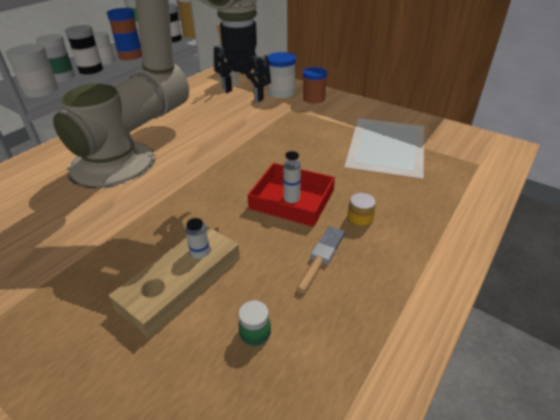

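View pics/top7.png

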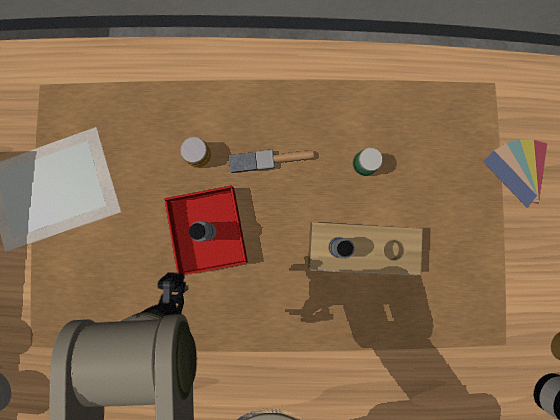

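```bash
python3 -c "
from rig import order
print(order.close_job())"
```

```text
the job is handed in; nothing more can be done
None
```

I tried both dispensers, rejected the one that binds, and handed the job in after about 22 s on the robot's clock, with no verdict reported back.

- **Smooth one (+y well, well_1):** The plunger took an even 3 to 4 N and met its sprung end at about 7.6 N. It is still in the rack, with its pad top at about 0.119–0.121 m, so roughly 29 mm in.
- **Binding one (-y well, well_0):** The force climbed from about 3 N to 8.5 N over 3 mm, so I stopped pressing there. Its plunger stayed at about 14 mm. I lifted it by the barrel and set it near the middle of the red tray.

**Last checks:** Both dispensers looked upright in the scene and top views, and the gripper was open and clear of everything. The jar, tin and brush showed at the same pixels in the top view as at the start. The two cameras' heights differed by about 2–3 mm, which is about their stated calibration error, and no other check failed.

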